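# Bed the dried chopping board and put its wedge away in the drawer

## Task

The chopping board has dried, propped up at its front edge by a wooden wedge. First pull the drawer of the low wooden unit open by its handle; then work the wedge out from under the board, without dragging the board along, so that the board comes down flat on its feet; lay the wedge flat, without dropping it, in the long empty front compartment of the drawer and push the drawer fully home. Leave the white jar, the cup and the spice jar where they stand.

Things in the scene. Friction and masses are not known exactly. Their poses are not given: they have to be found in the camera images.
- drawer_handle (a point): mid handle: black bar 10 mm thick, 110 mm long, level, 40 mm in front of the drawer's face (30 mm free behind it), 46 mm above the worktop. x points into the unit, y along the bar, z up; the drawer comes out along -x. The unit, fixed, is a low pale wooden box 290 mm wide (y), 200 mm deep, 85 mm high, on the robot's left or right; the board is on the other side
- drawer (a joint): how far the drawer is out, m: 0 fully home, 0.16 at its stop; it starts shut or a few mm ajar. It slides with about 3 N of friction and stays where it is left
- wedge_place (a point): middle of the floor of the drawer's long front compartment; moves with the drawer, axes as the handle: 107 mm behind the bar (x), 29 mm to its +y side; floor 17 mm above the worktop. 102 mm deep (x), 188 mm long (y); walls 45 mm high at back and ends, the drawer's face 54 mm above the floor in front. Clear of the unit's top once the drawer is out by 0.12
- wedge_mid (a point): centre of the loose beech wedge, half-way up (9.5 mm above its underside): 160 mm long (x), 40 mm wide (y), flat below, 110 g. +x points to the thin tip (4 mm), -x to the thick heel (34 mm); the top slopes evenly. At the start the tip half is under the board, the heel half sticks out in front on the worktop
- board_front (a point): middle of the front lower edge of the chopping board: loose, dark wood, 200 mm deep (x), 270 mm wide (y), 24 mm thick, about 1.4 kg, on four rubber feet 6 mm high near its corners. +x points from front to back edge, z out of its top. At the start this edge is 19 mm above the worktop on the wedge (tilt 0.07 rad); flat on its feet, 6 mm
- board_back (a point): middle of the back edge of the board, at the level of its feet: 200 mm behind board_front, on the worktop
- jar: white jar with a wooden lid, 74 mm across, 85 mm high, standing loose on the back of the unit; origin under its centre
- cup: ceramic tumbler with a dark pattern, 77 mm across, 100 mm high, standing loose on the back of the unit; origin under its centre
- spice_jar: spice jar with a green lid, 46 mm across, 106 mm high, standing loose on the worktop between unit and board; origin under its centre
Mind the look-alikes: they are no part of the job. Of the things shaped like the part that bears wedge_mid, the wooden one is meant.

How it is judged:
On the way, in this order (a step that is already met when the one before it is completed fails the run):
1. the drawer is pulled out by at least 100 mm (value of joint drawer above 0.1 m), for 0.2 s.
2. the wedge is clear of the board, which lies flat on its feet (x of wedge_mid in the frame of board_front below -0.075 m and height (world z) of board_front below 0.009 m), for 0.2 s.
3. the wedge lies in the long front compartment of the open drawer (x of wedge_mid in the frame of wedge_place between -0.04 and 0.04 m and y of wedge_mid in the frame of wedge_place between -0.03 and 0.03 m and z of wedge_mid in the frame of wedge_place below 0.016 m and angle between wedge_mid's own z axis and vertical below 0.12 rad and value of joint drawer above 0.05 m), for 0.2 s.
At the end, for the whole second after the job is handed in: The drawer is home to within 6 mm, the wedge lies flat (within 0.12 rad, underside down) and at rest in its long front compartment, and the board lies flat on its feet (front edge less than 9 mm above the worktop), at rest (value of joint drawer below 0.006 m and x of wedge_mid in the frame of wedge_place between -0.04 and 0.04 m and y of wedge_mid in the frame of wedge_place between -0.03 and 0.03 m and z of wedge_mid in the frame of wedge_place below 0.016 m and angle between wedge_mid's own z axis and vertical below 0.12 rad and height (world z) of board_front below 0.009 m and angle between board_front's own z axis and vertical below 0.03 rad and linear speed of each of wedge, board below 0.02 m/s); the robot touches nothing.
It fails at once if the board is dragged: its back edge moves by more than 25 mm (distance of board_back from where it was at the start of the episode above 0.025 m).
It fails at once if the jar, the cup or the spice jar is moved by more than 30 mm (distance of any of jar, cup, spice_jar from where it was at the start of the episode above 0.03 m).
It fails at once if the wedge is dropped: let go with its middle more than 70 mm above the worktop (height (world z) of wedge_mid above 0.07 m and contact force between the fingers and wedge below 0.1 N).
It also fails if it takes over 72 s, if anything falls off the work surface, if the arm or the gripper's body presses on something with over 40 N, if the wrist force passes 120 N, or if a joint passes its speed limit or range.

## Robot

A 7-joint arm with a two-finger parallel gripper is mounted at the origin on a cart in front of the work surface, level with it; the furniture and walls round the work are solid. World frame = base frame: x ahead of the robot, y to its left, z up, the work surface at z = 0. Lengths are in m, angles in rad, forces in N, time in s.
With the tool pointing down it reaches from about 0.425 to 0.875 m from the base axis. Payload 4.7 kg.
Tool frame: the origin (TCP) lies midway between the tips of the shut fingers; the grasp point (between the pads) lies 19 mm behind it; z points along the fingers, y is the direction in which the jaws open and shut (so a half turn about z gives the same grasp; the last joint's range is limited). The gripper opens to 87 mm and grips with 3 to 60 N. Pads are 19 mm wide; open, the fingers measure 117 mm over their backs; the gripper's body (75 mm by 190 mm) begins 51 mm behind the grasp point.
Start: joints at [1.137, 0.321, -0.07, 1.45, 0.023, 1.371, -0.057], TCP at [0.281, -0.586, 0.223] pointing down, gripper open.
Joint ranges: [-2.86, 2.86], [-0.3, 2.09], [-1.38, 1.24], [0.06, 2.45], [-1.56, 4.7], [0.09, 2.05], [-2.69, 2.69]. Speed limits (rad/s): [2.57, 2.57, 3.14, 3.14, 3.14, 3.14, 3.14].

## Interface

Orientations are given as a rotation vector (axis times angle).
In Python, from bench import * gives the robot as it stands.
- The arm moves only by the tool move_arm, never from a script. Its arguments are lists of equal length, an entry for each row: "jaw": the closure in counts, from 0 (fully open) to 255 (shut); "slide": the shift along the tool's x, y, z in cm, a list of three; "dr": the turn, a rotation vector about the tool's x, y, z in degrees, a list of three. A call has 1 to 5 rows; each row shifts and turns the commanded pose from where the row before left it, along the tool's axes as they then stand; what a row does not reach is not made up. A row lasts 1/10 s, in which the tool goes at most 50 mm and 8.59 degrees, less where a joint would pass 70% of its speed; a pose out of reach is approached as far as the arm can. A call with a gripper value outside its range is refused whole. The fingers move at their own pace and stop on an object; "force" is the grip in N (left out, the last holds). Time passes only in rows, so rows that do not move let the fingers close. It gives the time, the measured TCP pose, the force and the opening at its end, in the units of the state.
- get_state(): the state, without advancing time (a new reading comes with each control period).
- get_image(name): name is "side" or "top"; returns (picture, depth): 400x640x3 uint8, red, green, blue; 400x640 float32, m along the optical axis (not along the pixel's ray), 0 where there is no reading.
- camera_params(name): a dict with "K" (3x3 intrinsics, pixels), "k1" (the pictures are not rectified: a ray, as slopes to the right and down, at radius r is drawn at 1 + k1 r^2 times it, then the intrinsics apply), "extrinsics" (4x4, takes a point from camera to world coordinates). Camera axes: x right, y up, looking along -z (the intrinsics and any distortion apply to the point x, -y, -z); pixel columns grow to the right and rows downward; lengths in m; the calibration is good to about 2 mm. A picture is of the moment at which its call begins. camera_params takes no time and is no camera call.
- close_job(): hands the job in, once; it reports no verdict.
Trained networks look in the newest picture that a camera, given by its name, has taken for a name from the list of things; names that differ only in an ending like _2 or _b are one class to them, and where a whole thing is asked for, a point or a joint stands for the part that bears it (a point fixed in the world has none). Each returns a list of dicts, best first, with "score" (0 to 1); they miss things now and then, are a little off and sometimes report something else, mostly with a low value. They report only what shows in the picture. A call takes as long as a camera call. They do not tell look-alikes from the thing itself.
- regions_of(camera, query): "mask" (400x640 bool, what is visible of it) and "xy" ([column, row] in pixels, amid what is visible of it).
The state is a dict: "time": time; "joint_positions": joint angles; "qd": joint speeds; "joint_torque": joint torques, N m; "position": TCP position; "tool_rot": TCP orientation; "ft_force": force on the tool from outside, world axes, zero at the start; "torque": the same for the moment, N m; "grip_width": opening from 0.0 (shut) to 1.0 (fully open).
Only numpy, scipy, OpenCV 4.12 (cv2) and the standard library are available. Lean on these libraries where they do the work, as an engineer would, in place of code of your own. Each camera call takes 0.05 s, during which the arm holds its last target.

## Working session

There is one attempt and no reset: what is moved stays moved. The work goes in short steps, Python scripts to look and compute and a tool call to move; the robot and the scene stay as the last step left them, time stands still between calls to the robot, and variables do not carry over. Pictures are saved under pics/ and viewed, and the job is handed in when it is done.

Besides the shell and the picture viewer there is one more tool, called after "Call:" by a JSON object that holds its "method" and its "body". move_arm: Moves the arm, as the interface text tells. Its arguments: {"type":"object","properties":{"jaw":{"type":"array","items":{"type":"number"}},"slide":{"type":"array","items":{"type":"array","items":{"type":"number"}}},"dr":{"type":"array","items":{"type":"array","items":{"type":"number"}}},"force":{"type":"number"}},"required":["jaw","slide","dr"]}

```bash
mkdir -p pics; ls; python3 - <<'E'
from bench import *
import cv2,numpy as np
s=get_state()
for k in s: print(k,np.round(s[k],3))
for n in("side","top"):
    im,d=get_image(n); cv2.imwrite(f"pics/{n}0.png",im[:,:,::-1]); np.save(f"{n}0.npy",d)
    p=camera_params(n); print(n,p)
E
```

```text
pics
time 0.0
joint_positions [ 1.137  0.322 -0.07   1.452  0.023  1.371 -0.057]
qd [-0.    -0.001 -0.     0.     0.    -0.    -0.   ]
joint_torque [-1.0000e-03 -4.9129e+01 -4.0400e-01 -3.1253e+01 -6.4000e-02  4.4000e-02
  0.0000e+00]
position [ 0.281 -0.585  0.221]
tool_rot [-3.061e+00 -6.970e-01  1.000e-03]
ft_force [-0.308 -0.276 -0.024]
torque [-0.007 -0.007 -0.004]
grip_width 1.003
side {'K': array([[431.37777044,   0.        , 315.69823103],
       [  0.        , 431.37777044, 196.92514212],
       [  0.        ,   0.        ,   1.        ]]), 'k1': 0.01036530161223403, 'extrinsics': array([[-0.65247741,  0.47987386, -0.58651028, -0.21141158],
       [-0.7578069 , -0.41459295,  0.50382674,  0.89715934],
       [-0.00138975,  0.7731971 ,  0.63416426,  1.00701678],
       [ 0.        ,  0.        ,  0.        ,  1.        ]])}
top {'K': array([[518.58156037,   0.        , 315.91519533],
       [  0.        , 518.58156037, 203.4938237 ],
       [  0.        ,   0.        ,   1.        ]]), 'k1': -0.15990883674995426, 'extrinsics': array([[ 0.02865438,  0.98200595, -0.18666342,  0.23024471],
       [-0.9993813 ,  0.03195458,  0.01469459,  0.21076669],
       [ 0.02039493,  0.18612687,  0.98231402,  2.05556558],
       [ 0.        ,  0.        ,  0.        ,  1.        ]])}
```

View pics/side0.png

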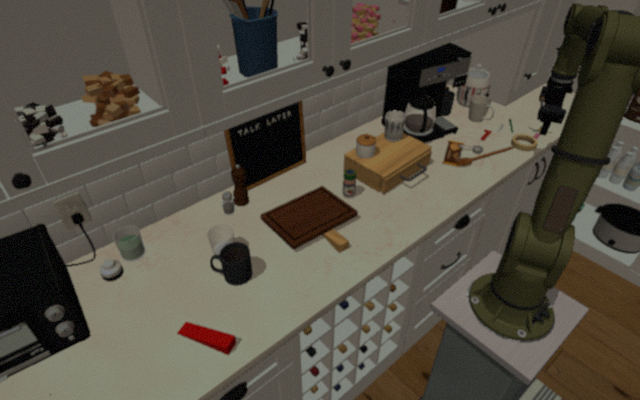

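View pics/top0.png

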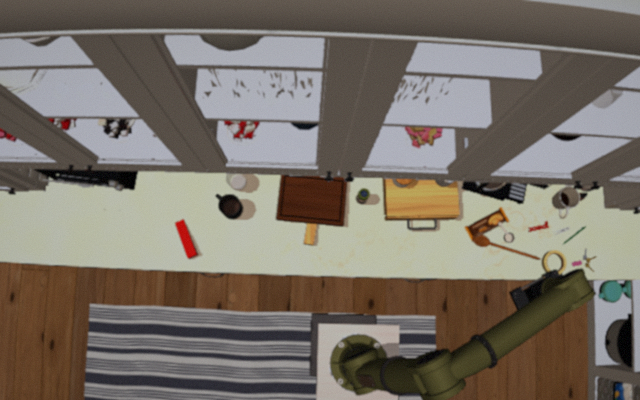

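The wooden wedge is at side (337,240) / top (311,234). The board is at side (310,215) and the unit at (388,160), with its handle at side (415,175) / top (423,225). The red wedge is a look-alike. Next I measure positions.

```bash
cat > h.py <<'E'
from bench import *
import cv2,numpy as np
def world(n,uv,d):
    p=camera_params(n);K=p["K"];uv=np.atleast_2d(np.array(uv,float))
    s=cv2.undistortPoints(uv[:,None,:],K,np.array([p["k1"],0,0,0,0.]))[:,0]
    d=np.broadcast_to(d,(len(uv),))
    c=np.c_[s[:,0]*d,-s[:,1]*d,-d,np.ones(len(uv))]
    return (c@p["extrinsics"].T)[:,:3]
def onz(n,uv,z):
    p0=world(n,uv,1.0);E=camera_params(n)["extrinsics"];o=E[:3,3]
    r=p0-o; return o+r*((z-o[2])/r[:,2])[:,None]
def cloud(n,m,d):
    v,u=np.where(m&(d>0)); return world(n,np.c_[u,v],d[v,u])
def proj(n,P):
    p=camera_params(n);E=np.linalg.inv(p["extrinsics"]);P=np.atleast_2d(P)
    c=P@E[:3,:3].T+E[:3,3]; q=np.c_[c[:,0],-c[:,1],-c[:,2]]
    return cv2.projectPoints(q,np.zeros(3),np.zeros(3),p["K"],np.array([p["k1"],0,0,0,0.]))[0][:,0]
E
python3 - <<'E'
from h import *
np.set_printoptions(precision=4,suppress=True)
for n in("side","top"):
    im,d=get_image(n)
    vis=im.copy()
    for q in("wedge_mid","drawer_handle","board_front","jar","cup","spice_jar"):
        for r in regions_of(n,q)[:3]:
            m=r["mask"];P=cloud(n,m,d)
            if len(P)==0: print(n,q,"none");continue
            print(n,q,round(r["score"],2),np.round(r["xy"]),m.sum(),"lo",np.percentile(P,3,axis=0),"md",np.median(P,0),"hi",np.percentile(P,97,axis=0))
            if q in("wedge_mid","board_front"):
                vv,uu=np.where(m);c=cv2.boxPoints(cv2.minAreaRect(np.c_[uu,vv].astype(np.float32)));print("  box",c.ravel())
        
c=cv2.resize(cv2.imread("pics/side0.png")[120:260,220:460],None,fx=3.3,fy=3.3,interpolation=2);cv2.imwrite("pics/s1.png",c)
c=cv2.resize(cv2.imread("pics/top0.png")[160:290,270:470],None,fx=4,fy=4,interpolation=2);cv2.imwrite("pics/t1.png",c)
E
```

```text
side wedge_mid 0.69 [210. 339.] 946 lo [0.3868 0.6527 0.0042] md [0.4435 0.6945 0.0192] hi [0.5284 0.7361 0.0339]
  box [177.0681 334.2633 184.9793 315.0503 237.9409 336.858  230.0296 356.071 ]
side wedge_mid 0.65 [338. 238.] 349 lo [0.4547 0.1854 0.0042] md [0.4859 0.2104 0.0257] hi [0.5398 0.2261 0.037 ]
  box [322.  235.  332.5 224.5 351.5 243.5 341.  254. ]
side drawer_handle 0.67 [338. 238.] 354 lo [0.4549 0.1834 0.0051] md [0.4887 0.2103 0.0258] hi [0.5416 0.2261 0.0366]
side board_front 0.61 [307. 215.] 3409 lo [0.5384 0.0743 0.0068] md [0.6243 0.2139 0.0381] hi [0.7347 0.3324 0.046 ]
  box [258.3816 213.9503 337.7178 172.813  359.4216 214.6703 280.0854 255.8076]
side jar 0.73 [365. 145.] 426 lo [ 0.6818 -0.175   0.0907] md [ 0.7026 -0.1313  0.1395] hi [ 0.7416 -0.1116  0.1654]
side jar 0.41 [337. 240.] 344 lo [0.4547 0.1852 0.005 ] md [0.4872 0.2107 0.0257] hi [0.5412 0.2262 0.037 ]
side cup 0.92 [396. 122.] 533 lo [ 0.6885 -0.3535  0.0957] md [ 0.7139 -0.2969  0.1569] hi [ 0.7601 -0.2771  0.1866]
side spice_jar 0.66 [351. 185.] 344 lo [ 0.6258 -0.0136  0.0128] md [0.637  0.0
[... 504 characters left out ...]
662 -0.2055  0.0588] hi [ 0.574  -0.1002  0.0781]
top board_front 0.68 [310. 201.] 3174 lo [0.5391 0.0741 0.0222] md [0.6272 0.1998 0.0357] hi [0.7204 0.3279 0.0478]
  box [274.0764 221.0059 277.8353 172.1412 346.7353 177.4412 342.9765 226.3059]
top jar 0.52 [403. 180.] 130 lo [ 0.6789 -0.1692  0.0832] md [ 0.6881 -0.1395  0.1431] hi [ 0.703  -0.1149  0.1583]
top cup 0.62 [445. 182.] 70 lo [ 0.6865 -0.3217  0.0951] md [ 0.691  -0.3018  0.1383] hi [ 0.7037 -0.2877  0.187 ]
top cup 0.45 [311. 200.] 3154 lo [0.5394 0.0741 0.0231] md [0.6279 0.1984 0.0358] hi [0.7206 0.326  0.0483]
top spice_jar 0.55 [361. 196.] 170 lo [ 0.6236 -0.0175  0.0085] md [0.6401 0.0048 0.0996] hi [0.664  0.0231 0.1122]
```

View pics/s1.png

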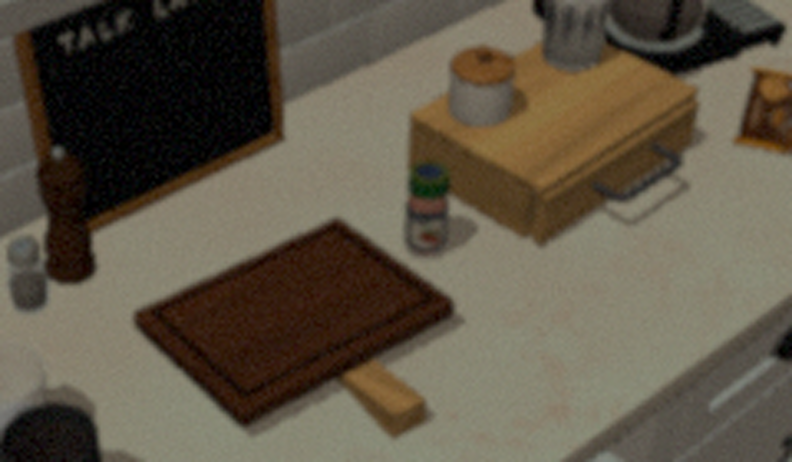

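View pics/t1.png

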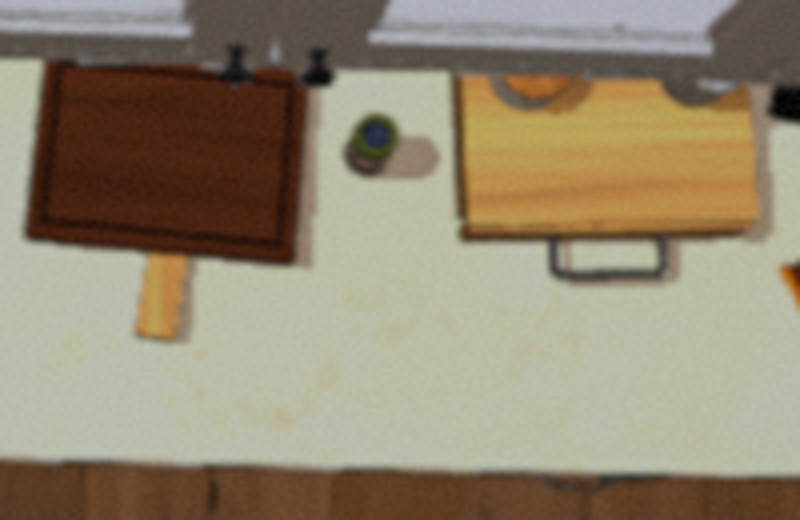

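```bash
python3 - <<'E'
from h import *
np.set_printoptions(precision=4,suppress=True)
T=lambda a:np.array(a)/4+[270-.375,160-.375]
S=lambda a:np.array(a)/3.3+[220-.35,120-.35]
print("bar top",onz("top",T([(556,272),(662,274),(609,273)]),.051))
print("bar side",onz("side",S([(614,196),(678,160)]),.051))
print("unit front top edge",onz("top",T([(463,226),(755,222)]),.085))
print("side unit top corners",onz("side",S([(536,190),(696,93),(412,112)]),.085))
print("wedge heel top L,R",onz("top",T([(136,338),(178,341)]),.034), onz("side",S([(394,407),(426,402)]),.034))
print("wedge sides top",onz("top",T([(148,255),(190,255)]),.019+.0))
print("board front corners (top surf) ",onz("top",T([(26,236),(293,262)]),.043))
# dense: dark bar pixels from depth
im,d=get_image("top")
b=np.zeros(d.shape,bool);b[215:235,400:445]=1
P=cloud("top",b,d);I=im[b&(d>0)].astype(int)
k=(P[:,2]>.03)&(P[:,2]<.07)&(I.sum(1)<330)&(P[:,0]<.545)
Q=P[k];print(len(Q),Q.min(0),np.median(Q,0),Q.max(0))
c,r=np.linalg.svd(Q[:,:2]-Q[:,:2].mean(0))[1:];print(r[0])
E
```

```text
bar top [[ 0.5264 -0.1868  0.051 ]
 [ 0.5274 -0.2932  0.051 ]
 [ 0.5269 -0.2399  0.051 ]]
bar side [[ 0.535  -0.1805  0.051 ]
 [ 0.5317 -0.2894  0.051 ]]
unit front top edge [[ 0.5637 -0.0891  0.085 ]
 [ 0.5765 -0.3787  0.085 ]]
side unit top corners [[ 0.5705 -0.0868  0.085 ]
 [ 0.5771 -0.3723  0.085 ]
 [ 0.7679 -0.0902  0.085 ]]
wedge heel top L,R [[0.4511 0.224  0.034 ]
 [0.4494 0.1828 0.034 ]] [[0.4673 0.2176 0.034 ]
 [0.4522 0.1899 0.034 ]]
wedge sides top [[0.5358 0.2149 0.019 ]
 [0.5371 0.1732 0.019 ]]
board front corners (top surf)  [[0.5471 0.3351 0.043 ]
 [0.5297 0.0724 0.043 ]]
72 [ 0.5206 -0.2986  0.0344] [ 0.5259 -0.2402  0.0504] [ 0.5448 -0.1813  0.0612]
[ 0.0333 -0.9994]
```

```bash
cat > plan.py <<'E'
from h import *
from scipy.spatial.transform import Rotation as R
import sys,json
# plan.py x y z yawdeg_of_tool_y jaw [maxcm]
def plan(x,y,z,yaw,mx=4.5,mr=8.0,start=None):
    s=get_state(); p=np.array(s["position"]);R0=R.from_rotvec(s["tool_rot"])
    yw=np.radians(yaw); Y=np.array([np.cos(yw),np.sin(yw),0]);Z=np.array([0,0,-1.]);X=np.cross(Y,Z)
    R1=R.from_matrix(np.c_[X,Y,Z]); rv=(R0.inv()*R1).as_rotvec()
    D=np.array([x,y,z])-p
    n=max(1,int(np.ceil(max(np.linalg.norm(D)*100/mx,np.degrees(np.linalg.norm(rv))/mr))))
    step=np.degrees(rv)/n; sl=[]
    Rc=R0;pc=p.copy();cmd=[]
    st=np.round(step,1)
    for i in range(n):
        t=p+D*(i+1)/n
        q=np.round(Rc.inv().apply(t-pc)*100,2)
        cmd.append(q.tolist()); pc=pc+Rc.apply(q/100); Rc=Rc*R.from_rotvec(np.radians(st))
    print("n",n,"dr",st.tolist())
    for i in range(0,n,5): print(cmd[i:i+5])
    print("from",np.round(p,4),"tool y yaw",np.round(np.degrees(np.arctan2(*R0.apply([0,1,0])[[1,0]])),2),"z",np.round(R0.apply([0,0,1]),3))
if __name__=="__main__":
    a=[float(v) for v in sys.argv[1:]]; plan(*a)
E
python3 plan.py .529 -.240 .16 1.5; python3 -c "
from h import *
print(onz('top',[[350,275]],0))"
```

```text
n 10 dr [0.0, 0.0, -6.6]
[[3.73, -2.05, 0.63], [3.94, -1.6, 0.62], [4.1, -1.14, 0.63], [4.2, -0.66, 0.62], [4.25, -0.18, 0.63]]
[[4.24, 0.32, 0.62], [4.18, 0.8, 0.63], [4.06, 1.27, 0.63], [3.88, 1.74, 0.62], [3.66, 2.17, 0.63]]
from [ 0.2814 -0.5859  0.2226] tool y yaw -64.34 z [ 0. -0. -1.]
[[0.33771834 0.03710635 0.        ]]
```

Call:
{"method": "move_arm", "body": {"jaw": [180,180,180,180,180], "slide": [[3.7,-2.1,0.6],[3.9,-1.6,0.6],[4.1,-1.1,0.6],[4.2,-0.7,0.6],[4.25,-0.2,0.6]], "dr": [[0,0,-6.6],[0,0,-6.6],[0,0,-6.6],[0,0,-6.6],[0,0,-6.6]], "force": 30}}

```text
time: 1.35
position: [0.405, -0.4113, 0.1926]
tool_rot: [2.735, 1.545, -0.0]
ft_force: [0.8, -0.1, -0.7]
grip_width: 0.631
```

Call:
{"method": "move_arm", "body": {"jaw": [180,180,180,180,180], "slide": [[4.2,0.3,0.6],[4.2,0.8,0.6],[4.1,1.3,0.6],[3.9,1.7,0.6],[3.7,2.2,0.6]], "dr": [[0,0,-6.6],[0,0,-6.6],[0,0,-6.6],[0,0,-6.6],[0,0,-6.6]]}}

```text
time: 1.85
position: [0.5289, -0.2377, 0.1627]
tool_rot: [2.184, 2.257, -0.0]
ft_force: [-0.3, -0.3, -0.4]
grip_width: 0.303
```

```bash
python3 plan.py .527 -.240 .09 1.5; python3 - <<'E'
from h import *
print(get_state()["grip_width"],get_state()["time"])
im,d=get_image("side");cv2.imwrite("pics/s2.png",cv2.resize(im[60:260,260:500,::-1],None,fx=3,fy=3))
E
```

```text
n 2 dr [0.0, 0.0, 0.2]
[[-0.11, -0.1, 3.63], [-0.11, -0.1, 3.64]]
from [ 0.5289 -0.2377  0.1627] tool y yaw 1.91 z [ 0.001 -0.001 -1.   ]
0.3027344388955553 1.85
```

View pics/s2.png

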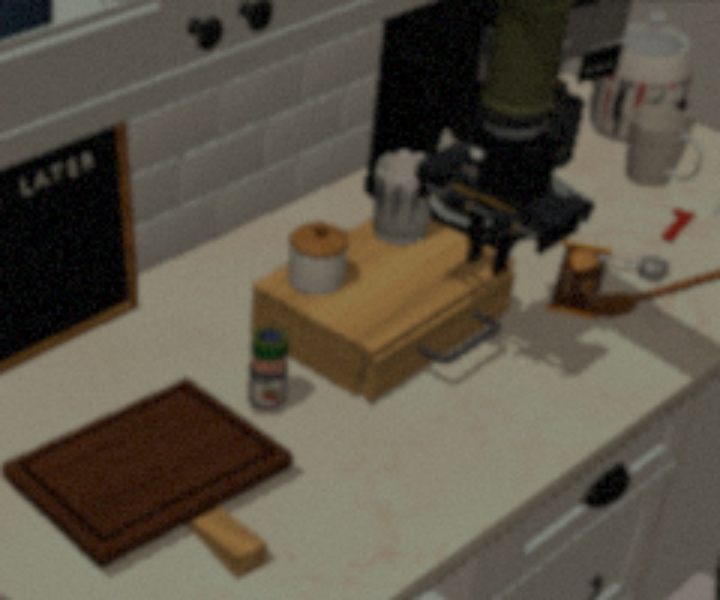

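Call:
{"method": "move_arm", "body": {"jaw": [180,180,180,180,180], "slide": [[-0.1,-0.1,3.5],[-0.1,0,3.5],[0,0,2],[0,0,2],[0,0,2]], "dr": [[0,0,0],[0,0,0],[0,0,0],[0,0,0],[0,0,0]]}}

```text
time: 2.4
position: [0.527, -0.2413, 0.0318]
tool_rot: [2.19, 2.253, -0.0]
ft_force: [0.2, -0.1, 0.5]
grip_width: 0.293
```

```bash
python3 - <<'E'
from h import *
s=get_state();print(s["position"],s["ft_force"])
im,d=get_image("side");cv2.imwrite("pics/s3.png",cv2.resize(im[100:220,320:480,::-1],None,fx=4.5,fy=4.5))
E
```

```text
[ 0.52704421 -0.2412838   0.0317504 ] [ 0.16294881 -0.11558841  0.54636412]
```

View pics/s3.png

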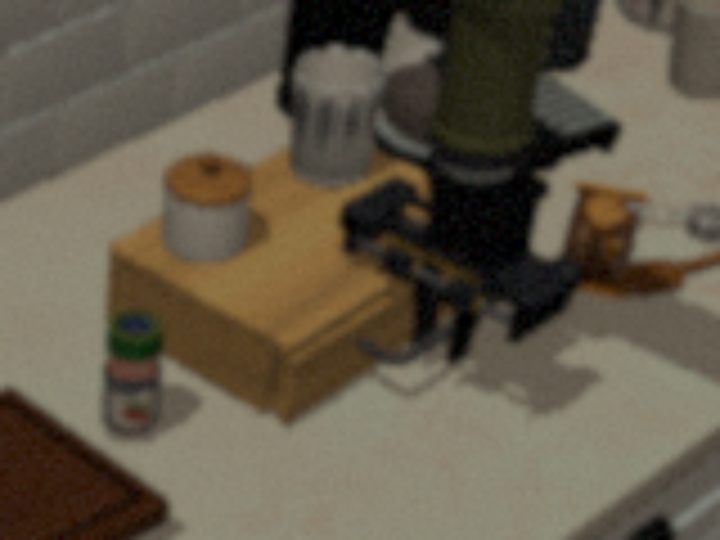

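The fingers straddle the bar with no contact. Next I close the gripper.

Call:
{"method": "move_arm", "body": {"jaw": [255,255,255,255], "slide": [[0,0,0],[0,0,0],[0,0,0],[0,0,0]], "dr": [[0,0,0],[0,0,0],[0,0,0],[0,0,0]], "force": 30}}

```text
time: 2.85
position: [0.5281, -0.2415, 0.034]
tool_rot: [2.187, 2.252, 0.001]
ft_force: [-0.3, -0.3, 2.9]
grip_width: 0.098
```

Call:
{"method": "move_arm", "body": {"jaw": [255,255,255,255,255], "slide": [[0,-1.0,0],[0,-2.0,0],[0,-2.0,0],[0,-2.0,0],[0,-2.0,0]], "dr": [[0,0,0],[0,0,0],[0,0,0],[0,0,0],[0,0,0]]}}

```text
time: 3.35
position: [0.4382, -0.2453, 0.034]
tool_rot: [2.185, 2.249, 0.001]
ft_force: [2.9, -3.7, 1.1]
grip_width: 0.102
```

Call:
{"method": "move_arm", "body": {"jaw": [255,255,255,255,255], "slide": [[0,-2.0,0],[0,-2.0,0],[0,-1.5,0],[0,-0.5,0],[0,0,0]], "dr": [[0,0,0],[0,0,0],[0,0,0],[0,0,0],[0,0,0]]}}

```text
time: 3.85
position: [0.3765, -0.2479, 0.0339]
tool_rot: [2.188, 2.249, -0.004]
ft_force: [-2.0, -4.6, 6.4]
grip_width: 0.101
```

Call:
{"method": "move_arm", "body": {"jaw": [180,180,180,180,180], "slide": [[0,0,0],[0,0,0],[0,0,0],[0,0,-2],[0,0,-4]], "dr": [[0,0,0],[0,0,0],[0,0,0],[0,0,0],[0,0,0]]}}

```text
time: 4.35
position: [0.3747, -0.2428, 0.0901]
tool_rot: [-2.182, -2.248, 0.0]
ft_force: [0.9, -1.7, 0.1]
grip_width: 0.289
```

```bash
python3 - <<'E'
from h import *
for n in("side","top"):
    im,d=get_image(n);np.save(f"{n}4.npy",d);cv2.imwrite(f"pics/{n}4.png",im[:,:,::-1])
    c=im[120:260,220:460] if n=="side" else im[160:290,270:470]
    cv2.imwrite(f"pics/{n}4c.png",cv2.resize(c[:,:,::-1],None,fx=3.3,fy=3.3))
E
```

```text
(no output)
```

View pics/side4c.png

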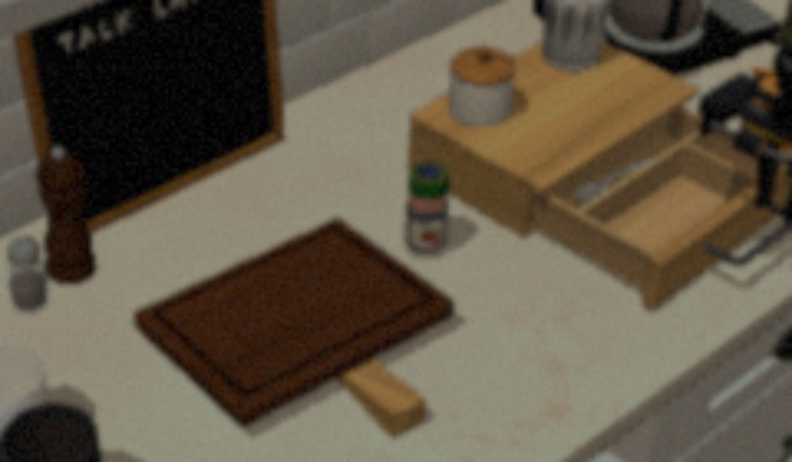

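View pics/top4c.png

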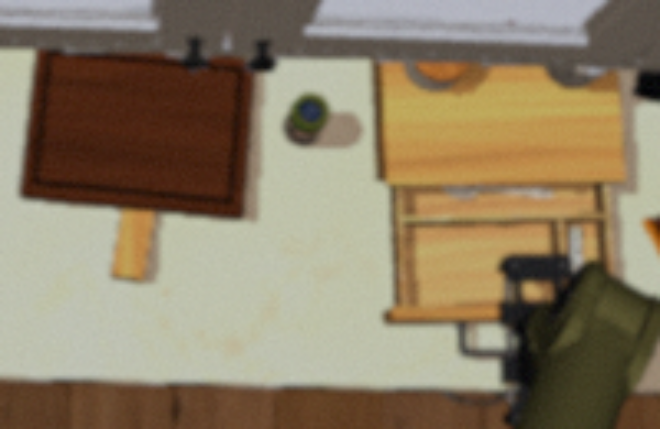

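```bash
python3 - <<'E'
from h import *
np.set_printoptions(precision=4,suppress=True)
T=lambda a:np.array(a)/3.3+[270-.35,160-.35]
print("left wall inner top",onz("top",T([(413,225),(412,308)]),.062))
print("right wall floor",onz("top",T([(549,225),(549,255)]),.017))
print("right wall top",onz("top",T([(558,222)]),.062))
print("back wall front top",onz("top",T([(415,222),(550,222)]),.062),"face top inner edge",onz("top",T([(390,310),(500,306)]),.071))
print("face outer bottom",onz("top",T([(388,322),(500,321)]),.07))
print("bar",onz("top",T([(463,351),(500,351)]),.046))
S=lambda a:np.array(a)/3.3+[220-.35,120-.35]
print("side bar left end",onz("side",S([(714,248)]),.046))
print("wedge heel",onz("top",T([(112,277),(147,281)]),.034),onz("top",T([(121,210),(157,212)]),.019))
b=np.zeros((400,640),bool);b[220:248,298:322]=1
im,_=get_image("top");d=np.load("top4.npy")
hsv=cv2.cvtColor(im,cv2.COLOR_RGB2HSV)
for n,q in(("top",None),("side",None)):
    im,d=get_image(n)
    for r in regions_of(n,"wedge_mid"):
        P=cloud(n,r["mask"],d)
        P=P[np.abs(P[:,1]-.2)<.06]
        if len(P)<50: continue
        P=P[P[:,2]>.012]
        for lo in np.arange(.45,.54,.015):
            k=(P[:,0]>lo)&(P[:,0]<lo+.015); 
            if k.sum()>5:print(n,lo.round(3),k.sum(),np.percentile(P[k],[5,50,95],axis=0)[:,1],np.median(P[k,2]))
        print("x lo",np.sort(P[:,0])[:6])
E
```

```text
left wall inner top [[ 0.5224 -0.1299  0.062 ]
 [ 0.4238 -0.1291  0.062 ]]
right wall floor [[ 0.5337 -0.3055  0.017 ]
 [ 0.4969 -0.3051  0.017 ]]
right wall top [[ 0.531  -0.3051  0.062 ]]
back wall front top [[ 0.526  -0.1323  0.062 ]
 [ 0.5307 -0.2953  0.062 ]] face top inner edge [[ 0.4199 -0.1016  0.071 ]
 [ 0.4279 -0.2321  0.071 ]]
face outer bottom [[ 0.4059 -0.0995  0.07  ]
 [ 0.4104 -0.2323  0.07  ]]
bar [[ 0.3759 -0.1931  0.046 ]
 [ 0.3769 -0.2376  0.046 ]]
side bar left end [[ 0.4088 -0.1954  0.046 ]]
wedge heel [[0.4532 0.2242 0.034 ]
 [0.4497 0.1825 0.034 ]] [[0.5361 0.2161 0.019 ]
 [0.535  0.1727 0.019 ]]
top 0.45 37 [0.1913 0.2069 0.2265] 0.03364418897927024
top 0.465 35 [0.1879 0.2074 0.2231] 0.0315962544448074
top 0.48 37 [0.1845 0.2038 0.2235] 0.027725636269454235
top 0.495 40 [0.1848 0.2025 0.2202] 0.02423981350976767
top 0.51 33 [0.1811 0.1971 0.2168] 0.023267715076728646
top 0.525 28 [0.1815 0.2013 0.2171] 0.018406964641678902
x lo [0.4505 0.4524 0.4525 0.4527 0.4528 0.4543]
top 0.525 41 [0.1463 0.1783 0.2332] 0.035946040337039076
top 0.54 118 [0.1472 0.2022 0.2529] 0.042319701241859686
x lo [0.5324 0.5331 0.5332 0.5335 0.5343 0.5353]
side 0.45 76 [0.1906 0.2095 0.2266] 0.028984747251197762
side 0.465 53 [0.1901 0.2135 0.2265] 0.03312087266737118
side 0.48 44 [0.1886 0.2124 0.2241] 0.030221856486093934
side 0.495 45 [0.1825 0.2087 0.2219] 0.02741415896537014
side 0.51 38 [0.1837 0.2053 0.2202] 0.0247476307057799
side 0.525 47 [0.1811 0.1995 0.2167] 0.02237698915302455
side 0.54 12 [0.1834 0.2007 0.2145] 0.018506464871690997
x lo [0.4534 0.454  0.4543 0.4545 0.4546 0.4547]
```

```bash
python3 plan.py .497 .2025 .14 85 4.5 8
```

```text
n 11 dr [-0.0, -0.0, -7.6]
[[4.03, 1.21, -0.44], [3.83, 1.74, -0.44], [3.58, 2.23, -0.43], [3.24, 2.68, -0.44], [2.86, 3.09, -0.44]]
[[2.43, 3.44, -0.44], [1.95, 3.73, -0.44], [1.45, 3.95, -0.44], [0.9, 4.11, -0.43], [0.36, 4.2, -0.44]]
[[-0.21, 4.2, -0.44]]
from [ 0.3764 -0.2445  0.0913] tool y yaw 1.68 z [-0.002  0.002 -1.   ]
```

Call:
{"method": "move_arm", "body": {"jaw": [60,40,40,40,40], "slide": [[4.0,1.2,-0.8],[3.8,1.7,-0.6],[3.6,2.2,-0.4],[3.2,2.7,-0.4],[2.9,3.1,-0.4]], "dr": [[0,0,-7.6],[0,0,-7.6],[0,0,-7.6],[0,0,-7.6],[0,0,-7.6]]}}

```text
time: 5.2
position: [0.4309, -0.0409, 0.1177]
tool_rot: [-1.328, -2.845, 0.001]
ft_force: [1.2, 0.0, 0.0]
grip_width: 0.661
```

Call:
{"method": "move_arm", "body": {"jaw": [40,40,40,40,40], "slide": [[2.4,3.4,-0.4],[2.0,3.7,-0.4],[1.4,4.0,-0.4],[0.9,4.1,-0.4],[0.4,4.2,-0.4]], "dr": [[0,0,-7.6],[0,0,-7.6],[0,0,-7.6],[0,0,-7.6],[0,0,-7.6]]}}

```text
time: 5.7
position: [0.4855, 0.1618, 0.1377]
tool_rot: [-0.329, -3.123, 0.001]
ft_force: [0.3, -0.0, 0.1]
grip_width: 0.843
```

Call:
{"method": "move_arm", "body": {"jaw": [40,40], "slide": [[-0.2,4.2,0],[0,0,0]], "dr": [[0,0,-7.6],[0,0,0]]}}

```text
time: 5.9
position: [0.4957, 0.2081, 0.1377]
tool_rot: [-0.113, -3.137, -0.01]
ft_force: [0.8, -0.1, -1.0]
grip_width: 0.842
```

```bash
python3 plan.py .497 .2025 .05 85 4.5 8;python3 - <<'E'
from h import *
im,d=get_image("side");cv2.imwrite("pics/s5.png",cv2.resize(im[120:270,260:440,::-1],None,fx=4,fy=4))
E
```

```text
n 2 dr [0.2, -0.1, 0.4]
[[-0.09, -0.3, 4.38], [-0.09, -0.29, 4.39]]
from [0.4957 0.2081 0.1377] tool y yaw 85.88 z [-0.002  0.006 -1.   ]
```

View pics/s5.png

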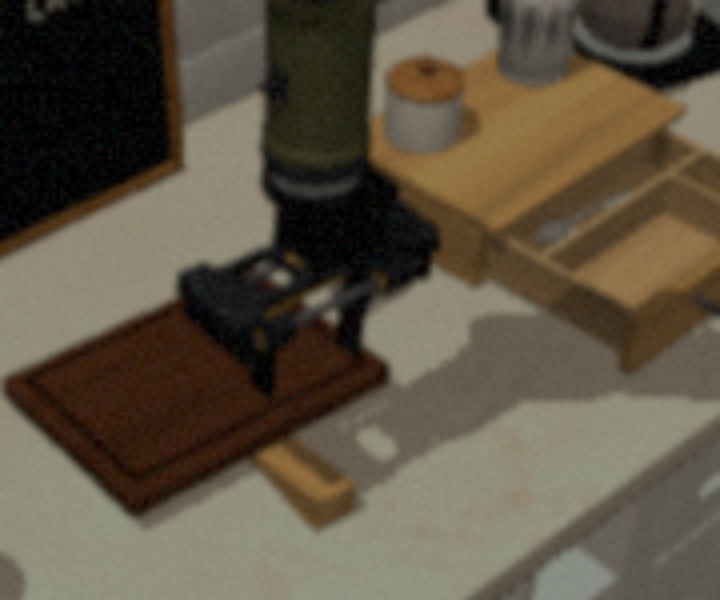

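Call:
{"method": "move_arm", "body": {"jaw": [40,40,40,40,40], "slide": [[-0.1,-0.3,4.0],[-0.1,-0.3,4.0],[0,0,3.0],[0,0,1.2],[0,0,0.6]], "dr": [[0,0,0.4],[0,0,0.4],[0,0,0],[0,0,0],[0,0,0]]}}

```text
time: 6.45
position: [0.4973, 0.1937, 0.0091]
tool_rot: [-0.154, -3.135, 0.002]
ft_force: [-0.2, -0.2, 1.0]
grip_width: 0.845
```

```bash
python3 plan.py .497 .2025 .007 85 4.5 8;python3 - <<'E'
from h import *
print(get_state()["ft_force"])
im,d=get_image("side");cv2.imwrite("pics/s6.png",cv2.resize(im[150:270,260:410,::-1],None,fx=4,fy=4))
E
```

```text
n 1 dr [-0.1, -0.2, -0.6]
[[0.11, 0.88, 0.21]]
from [0.4973 0.1937 0.0091] tool y yaw 84.38 z [-0.003 -0.001 -1.   ]
[-0.22847344 -0.24726664  0.99950489]
```

View pics/s6.png

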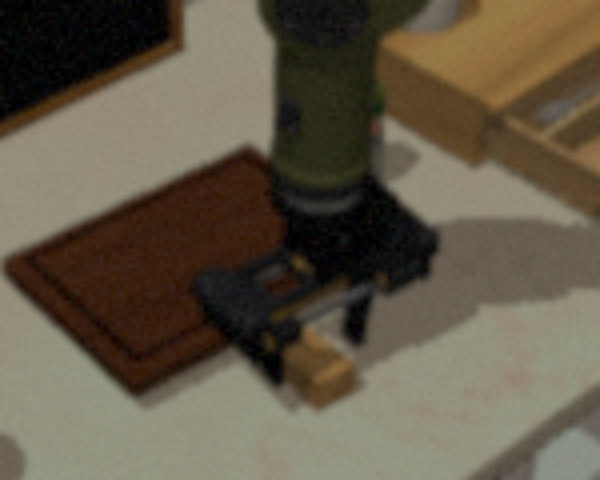

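Call:
{"method": "move_arm", "body": {"jaw": [40,40,130,150,150], "slide": [[0,0.8,0.1],[0,0,0],[0,0,0],[0,0,0],[0,0,0]], "dr": [[0,0,-0.4],[0,0,0],[0,0,0],[0,0,0],[0,0,0]], "force": 30}}

```text
time: 7.0
position: [0.4995, 0.2028, 0.01]
tool_rot: [0.141, 3.138, -0.0]
ft_force: [0.1, -0.2, -0.4]
grip_width: 0.651
```

Call:
{"method": "move_arm", "body": {"jaw": [200,200,200], "slide": [[0,0,0],[0,0,0],[0,0,0]], "dr": [[0,0,0],[0,0,0],[0,0,0]]}}

```text
time: 7.3
position: [0.4991, 0.202, 0.0095]
tool_rot: [-0.143, -3.138, 0.002]
ft_force: [-0.6, -1.1, 2.0]
grip_width: 0.459
```

Call:
{"method": "move_arm", "body": {"jaw": [200,200,200,200,200], "slide": [[0.6,0,0],[1.0,0,0],[1.2,0,0],[1.2,0,0],[1.0,0,0]], "dr": [[0,0,0],[0,0,0],[0,0,0],[0,0,0],[0,0,0]], "force": 45}}

```text
time: 7.8
position: [0.4509, 0.2073, 0.0098]
tool_rot: [0.141, 3.134, 0.002]
ft_force: [6.5, -1.5, -4.0]
grip_width: 0.456
```

```bash
python3 - <<'E'
from h import *
print(get_state()["ft_force"])
im,d=get_image("side");cv2.imwrite("pics/s7.png",cv2.resize(im[150:270,240:410,::-1],None,fx=4,fy=4))
E
```

```text
[ 6.49670738 -1.45602803 -4.01368859]
```

View pics/s7.png

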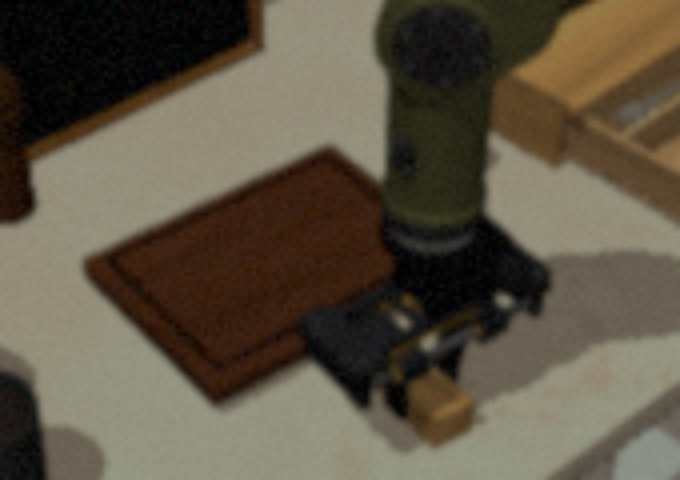

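The board's left corner is still near column 261, so it isn't being dragged. I continue pulling.

Call:
{"method": "move_arm", "body": {"jaw": [200,200,200,200,200], "slide": [[1.2,0,0],[1.2,0,0],[1.2,0,0],[1.0,0,0],[0.8,0,0]], "dr": [[0,0,0],[0,0,0],[0,0,0],[0,0,0],[0,0,0]]}}

```text
time: 8.35
position: [0.3945, 0.2125, 0.0095]
tool_rot: [0.14, 3.138, -0.0]
ft_force: [0.9, -0.7, 0.5]
grip_width: 0.453
```

```bash
python3 - <<'E'
from h import *
s=get_state();print(s["ft_force"],s["position"])
im,d=get_image("top");cv2.imwrite("pics/t8.png",cv2.resize(im[160:290,270:470,::-1],None,fx=4,fy=4,interpolation=2))
im,d=get_image("side");cv2.imwrite("pics/s8.png",cv2.resize(im[150:270,240:410,::-1],None,fx=4,fy=4))
E
```

```text
[ 0.93123594 -0.72096568  0.49793596] [0.39454902 0.21250794 0.00954694]
```

View pics/s8.png

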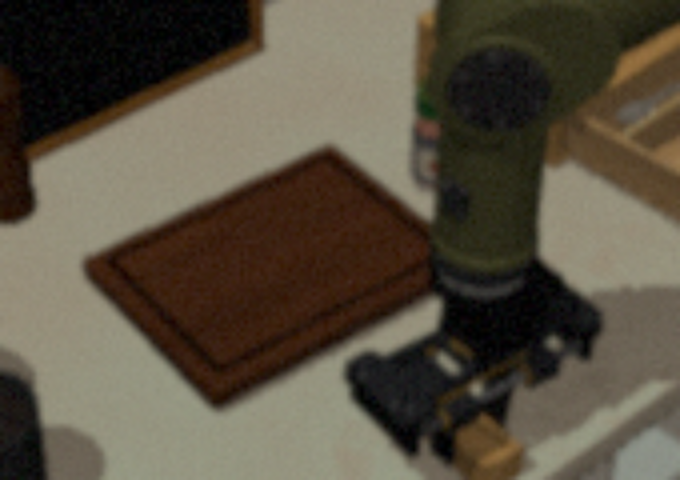

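View pics/t8.png

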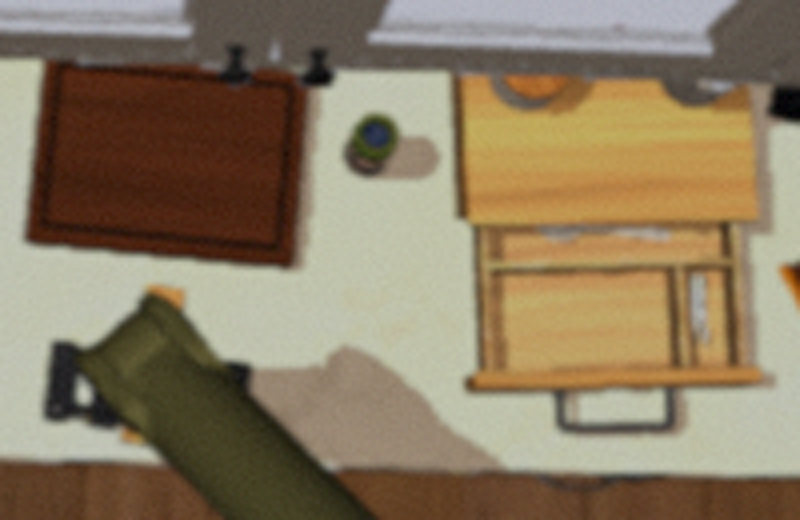

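```bash
python3 - <<'E'
from h import *
np.set_printoptions(precision=4,suppress=True)
T=lambda a:np.array(a)/4+[270-.375,160-.375]
print("tip",onz("top",T([(149,287),(186,290)]),.004))
print("bar ends",onz("top",T([(562,426),(674,428)]),.046))
print("compart left inner top",onz("top",T([(496,300)]),.062),"right inner",onz("top",T([(676,300)]),.062),onz("top",T([(668,300)]),.017))
print("back wall",onz("top",T([(500,268),(660,266)]),.062),"face",onz("top",T([(480,375),(750,368)]),.071))
print("board front low",onz("top",T([(26,243),(293,267)]),.008))
im,d=get_image("top");m=np.zeros(d.shape,bool);m[228:250,397:435]=1
P=cloud("top",m,d)
k=(abs(P[:,2]-.017)<.006)
Q=P[k];print("floor pts",len(Q),np.percentile(Q,[2,50,98],axis=0))
m=np.zeros(d.shape,bool);m[180:215,290:335]=1
P=cloud("top",m,d);A=np.c_[P[:,:2],np.ones(len(P))];print("board plane",np.linalg.lstsq(A,P[:,2],rcond=None)[0],np.median(P[:,2]))
print("bar proj check",proj("top",[[.376,-.247,.046]]))
E
python3 plan.py .41 .15 .11 60 4.5 8
```

```text
tip [[0.5058 0.2129 0.004 ]
 [0.504  0.1759 0.004 ]]
bar ends [[ 0.3755 -0.1938  0.046 ]
 [ 0.376  -0.3053  0.046 ]]
compart left inner top [[ 0.4955 -0.1254  0.062 ]] right inner [[ 0.5004 -0.3043  0.062 ]] [[ 0.5063 -0.3077  0.017 ]]
back wall [[ 0.5271 -0.1292  0.062 ]
 [ 0.5337 -0.2886  0.062 ]] face [[ 0.421  -0.1086  0.071 ]
 [ 0.4342 -0.3753  0.071 ]]
board front low [[0.5456 0.337  0.008 ]
 [0.5299 0.0698 0.008 ]]
floor pts 587 [[ 0.4466 -0.2955  0.0113]
 [ 0.4875 -0.2226  0.0169]
 [ 0.5312 -0.1466  0.0226]]
board plane [-0.0961 -0.0515  0.1043] 0.029743406867357436
bar proj check [[423.5377 266.3083]]
n 4 dr [-0.0, -0.0, 6.2]
[[-0.52, -1.52, -2.51], [-0.69, -1.45, -2.51], [-0.84, -1.37, -2.51], [-0.98, -1.27, -2.52]]
from [0.3944 0.2123 0.0095] tool y yaw 84.89 z [-0.001 -0.001 -1.   ]
```

```bash
python3 - <<'E'
from h import *
np.set_printoptions(precision=4,suppress=True)
for n in("top","side"):
    im,d=get_image(n); best=None
    for r in regions_of(n,"board_front"):
        P=cloud(n,r["mask"],d); P=P[(P[:,0]>.5)&(P[:,1]>.04)&(P[:,1]<.37)]
        if len(P)<1500: continue
        yy=(P[:,1]-.205)
        for lo in np.arange(.54,.75,.03):
            k=(P[:,0]>lo)&(P[:,0]<lo+.03); print(n,r["score"],lo.round(2),k.sum(),np.percentile(P[k,2],[10,50,90]) if k.sum() else "")
        break
E
```

```text
top 0.84 0.54 515 [0.0225 0.0293 0.0363]
top 0.84 0.57 514 [0.0225 0.0303 0.037 ]
top 0.84 0.6 510 [0.0232 0.0305 0.0373]
top 0.84 0.63 500 [0.0223 0.0298 0.0369]
top 0.84 0.66 497 [0.0231 0.03   0.0369]
top 0.84 0.69 464 [0.0223 0.0302 0.0372]
top 0.84 0.72 98 [0.0217 0.0279 0.0357]
side 0.83 0.54 589 [0.0196 0.0319 0.0351]
side 0.83 0.57 494 [0.03   0.0327 0.0354]
side 0.83 0.6 492 [0.0301 0.0328 0.0353]
side 0.83 0.63 471 [0.0292 0.0327 0.0357]
side 0.83 0.66 473 [0.0297 0.0328 0.0355]
side 0.83 0.69 446 [0.0297 0.033  0.0357]
side 0.83 0.72 214 [0.029  0.0325 0.0353]
```

The board is flat, with its top at 30 mm everywhere, and the wedge is clear with its tip at x=0.505. Next I lift it and carry it over.

Call:
{"method": "move_arm", "body": {"jaw": [200,200,200,200], "slide": [[0,0,-2],[0,0,-4],[0,0,-4],[0,0,-1.5]], "dr": [[0,0,0],[0,0,0],[0,0,0],[0,0,0]]}}

```text
time: 9.1
position: [0.3979, 0.2131, 0.1278]
tool_rot: [0.141, 3.133, 0.002]
ft_force: [1.5, -0.5, -1.3]
grip_width: 0.46
```

```bash
python3 plan.py .48 -.182 .13 2 4 7;python3 - <<'E'
from h import *
im,d=get_image("side");cv2.imwrite("pics/s9.png",cv2.resize(im[150:290,260:430,::-1],None,fx=4,fy=4))
E
```

```text
n 12 dr [0.0, 0.0, 6.9]
[[-0.98, -3.22, -0.02], [-1.35, -3.07, -0.02], [-1.72, -2.9, -0.02], [-2.05, -2.66, -0.02], [-2.36, -2.4, -0.02]]
[[-2.63, -2.1, -0.01], [-2.86, -1.76, -0.02], [-3.05, -1.41, -0.02], [-3.2, -1.04, -0.02], [-3.3, -0.64, -0.02]]
[[-3.36, -0.24, -0.02], [-3.36, 0.17, -0.02]]
from [0.3979 0.2131 0.1278] tool y yaw 84.84 z [ 0.005  0.001 -1.   ]
```

View pics/s9.png

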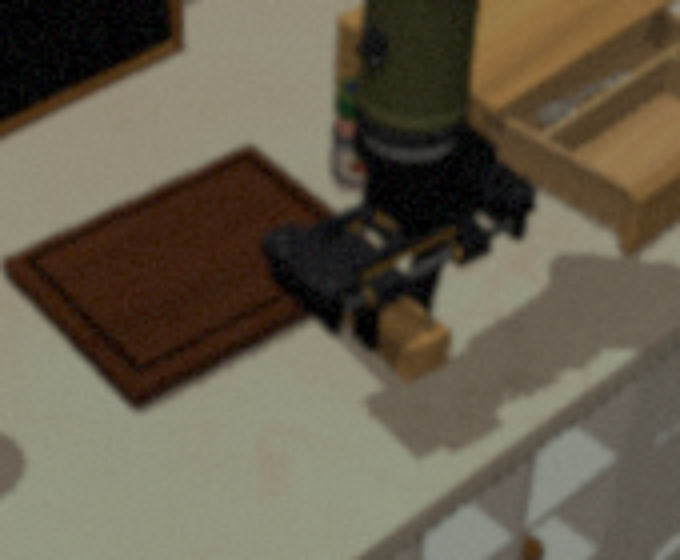

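The wedge is held in the jaws and level. Carrying it across now.

Call:
{"method": "move_arm", "body": {"jaw": [200,200,200,200,200], "slide": [[-1.0,-3.2,0],[-1.3,-3.1,0],[-1.7,-2.9,0],[-2.0,-2.7,0],[-2.4,-2.4,0]], "dr": [[0,0,6.9],[0,0,6.9],[0,0,6.9],[0,0,6.9],[0,0,6.9]]}}

```text
time: 9.65
position: [0.4287, 0.0454, 0.1235]
tool_rot: [-1.073, -2.952, 0.001]
ft_force: [0.6, -0.1, -0.9]
grip_width: 0.458
```

Call:
{"method": "move_arm", "body": {"jaw": [200,200,200,200,200], "slide": [[-2.6,-2.1,0],[-2.9,-1.8,0],[-3.0,-1.4,0],[-3.2,-1.0,0],[-3.3,-0.6,0]], "dr": [[0,0,6.9],[0,0,6.9],[0,0,6.9],[0,0,6.9],[0,0,6.9]]}}

```text
time: 10.15
position: [0.4631, -0.1186, 0.1231]
tool_rot: [-1.9, -2.5, 0.001]
ft_force: [0.4, -0.4, -1.4]
grip_width: 0.458
```

Call:
{"method": "move_arm", "body": {"jaw": [200,200,200,200], "slide": [[-3.4,-0.2,0],[-3.4,0.2,0],[0,0,0],[0,0,0]], "dr": [[0,0,6.9],[0,0,6.9],[0,0,0],[0,0,0]]}}

```text
time: 10.55
position: [0.4775, -0.1839, 0.1229]
tool_rot: [-2.181, -2.258, 0.0]
ft_force: [-0.2, 0.4, -1.0]
grip_width: 0.456
```

```bash
python3 plan.py .48 -.182 .10 2 4 7;python3 - <<'E'
from h import *
im,d=get_image("side");cv2.imwrite("pics/s10.png",cv2.resize(im[90:240,320:490,::-1],None,fx=4,fy=4))
im,d=get_image("top");cv2.imwrite("pics/t10.png",cv2.resize(im[160:290,350:500,::-1],None,fx=4,fy=4))
E
```

```text
n 1 dr [-0.1, -0.1, -0.0]
[[0.18, 0.27, 2.29]]
from [ 0.4775 -0.1839  0.1229] tool y yaw 1.98 z [-0.002  0.002 -1.   ]
```

View pics/s10.png

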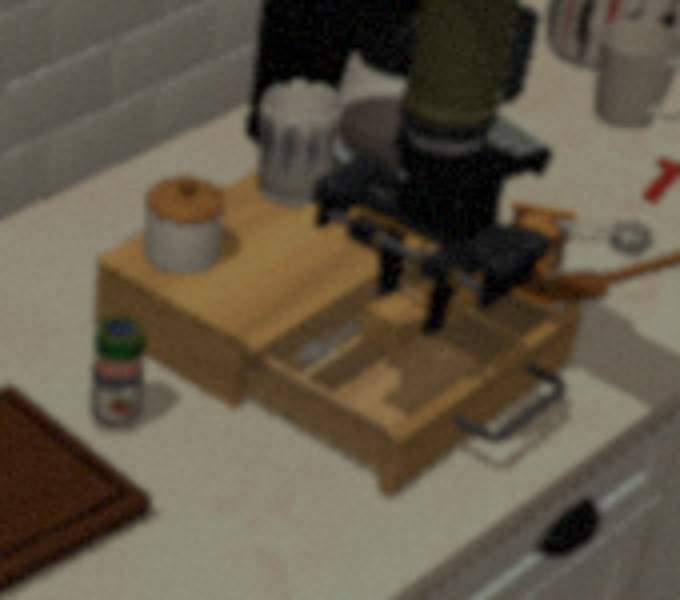

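View pics/t10.png

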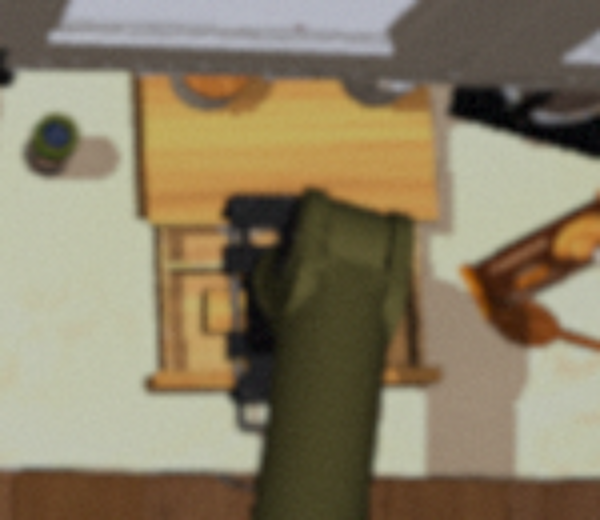

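```bash
python3 - <<'E'
from h import *
T=lambda a:np.array(a)/4+[350-.375,160-.375]
print(onz("top",T([(204,287),(203,332)]),.145).round(4))
E
```

```text
[[ 0.4974 -0.1378  0.145 ]
 [ 0.4551 -0.1369  0.145 ]]
```

Call:
{"method": "move_arm", "body": {"jaw": [200,200,200], "slide": [[0.1,0.3,2.0],[0,0,2.0],[0,0,1.0]], "dr": [[0,0,0],[0,0,0],[0,0,0]]}}

```text
time: 10.95
position: [0.48, -0.1806, 0.0729]
tool_rot: [-2.177, -2.262, 0.001]
ft_force: [-0.0, -0.1, -1.0]
grip_width: 0.457
```

Call:
{"method": "move_arm", "body": {"jaw": [200,200,200,200], "slide": [[0,0,1.5],[0,0,1.5],[0,0,1.0],[0,0,0.2]], "dr": [[0,0,0],[0,0,0],[0,0,0],[0,0,0]]}}

```text
time: 11.35
position: [0.4801, -0.1819, 0.0311]
tool_rot: [-2.179, -2.26, 0.001]
ft_force: [-0.4, 0.0, -0.5]
grip_width: 0.457
```

Call:
{"method": "move_arm", "body": {"jaw": [200,200], "slide": [[0,0,0.2],[0,0,0.1]], "dr": [[0,0,0],[0,0,0]]}}

```text
time: 11.55
position: [0.4815, -0.1825, 0.0299]
tool_rot: [2.181, 2.26, 0.0]
ft_force: [-0.0, -0.3, -1.1]
grip_width: 0.458
```

```bash
python3 - <<'E'
from h import *
s=get_state();print(s["position"],s["ft_force"])
im,d=get_image("side");cv2.imwrite("pics/s11.png",cv2.resize(im[90:240,320:490,::-1],None,fx=4,fy=4))
E
```

```text
[ 0.48153396 -0.18246897  0.02985363] [-0.01230227 -0.32863387 -1.07741606]
```

View pics/s11.png

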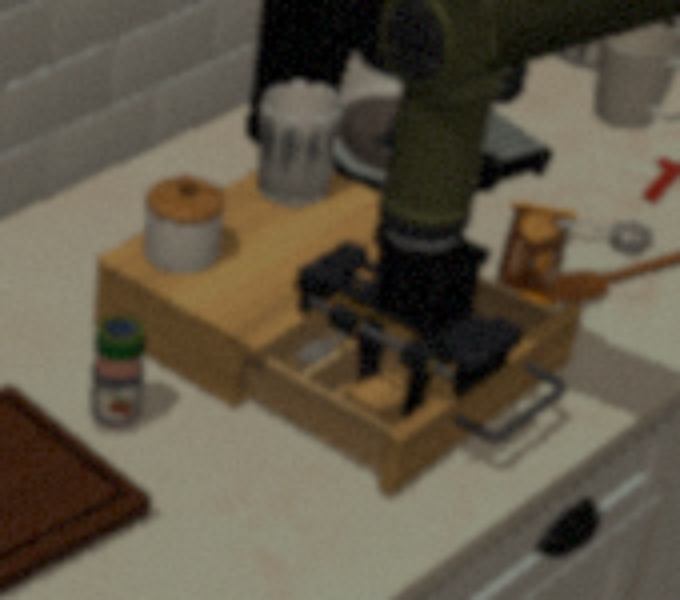

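Call:
{"method": "move_arm", "body": {"jaw": [200,200,200], "slide": [[0,0,0.2],[0,0,0.1],[0,0,0]], "dr": [[0,0,0],[0,0,0],[0,0,0]]}}

```text
time: 11.9
position: [0.4811, -0.1824, 0.0266]
tool_rot: [2.181, 2.261, -0.0]
ft_force: [0.2, 0.8, -0.6]
grip_width: 0.458
```

Call:
{"method": "move_arm", "body": {"jaw": [200,200,200], "slide": [[0,0,0.1],[0,0,0.1],[0,0,0]], "dr": [[0,0,0],[0,0,0],[0,0,0]]}}

```text
time: 12.2
position: [0.4823, -0.1824, 0.0265]
tool_rot: [2.18, 2.26, 0.001]
ft_force: [-1.9, 2.2, 11.0]
grip_width: 0.455
```

Call:
{"method": "move_arm", "body": {"jaw": [115,110,110,110,110], "slide": [[0,0,-0.1],[0,0,0],[0,0,0],[0,0,-1.5],[0,0,-3]], "dr": [[0,0,0],[0,0,0],[0,0,0],[0,0,0],[0,0,0]]}}

```text
time: 12.7
position: [0.4792, -0.1815, 0.0696]
tool_rot: [-2.178, -2.258, 0.002]
ft_force: [0.4, -0.5, -0.2]
grip_width: 0.566
```

Call:
{"method": "move_arm", "body": {"jaw": [110,110,110,110], "slide": [[0,0,-4],[0,-3,-3],[0,-4,0],[0,-4,0]], "dr": [[0,0,0],[0,0,0],[0,0,0],[0,0,0]]}}

```text
time: 13.1
position: [0.3711, -0.1863, 0.1424]
tool_rot: [2.178, 2.26, 0.001]
ft_force: [-0.9, -0.5, 0.0]
grip_width: 0.569
```

```bash
python3 - <<'E'
from h import *
s=get_state();print(s["position"],s["ft_force"],s["grip_width"])
im,d=get_image("side");cv2.imwrite("pics/s12.png",cv2.resize(im[90:240,320:490,::-1],None,fx=4,fy=4))
im,d=get_image("top");cv2.imwrite("pics/t12.png",cv2.resize(im[160:290,350:500,::-1],None,fx=4,fy=4))
E
```

```text
[ 0.3710763 -0.1863008  0.1424447] [-0.89828004 -0.48375445  0.0347801 ] 0.5693652615687785
```

View pics/s12.png

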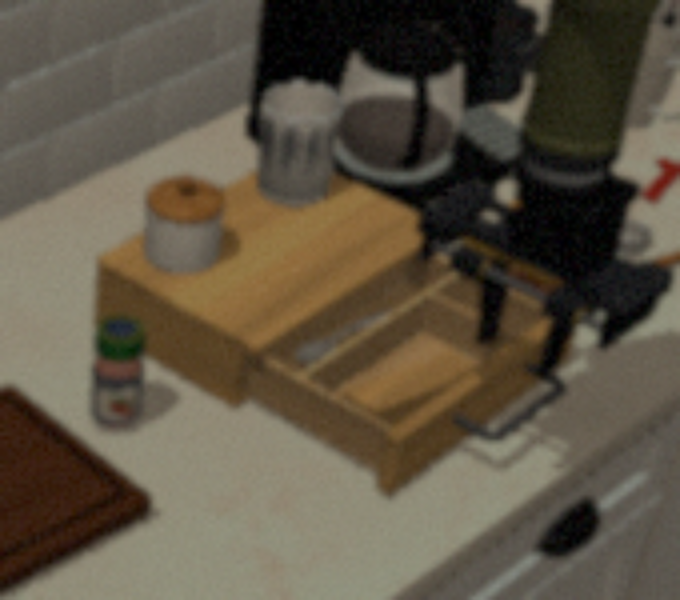

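View pics/t12.png

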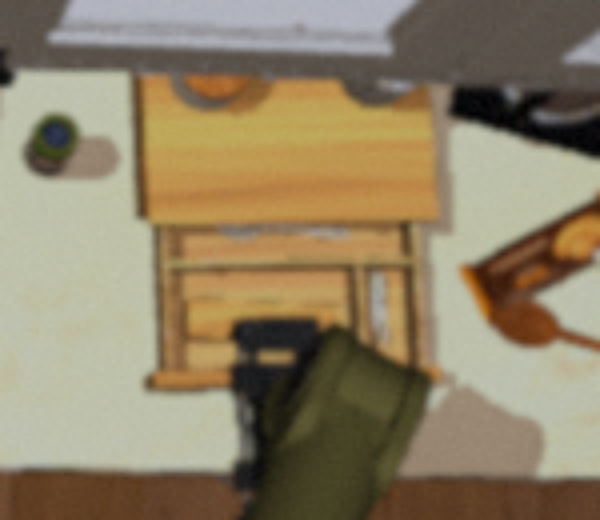

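```bash
python3 plan.py .376 -.247 .14 1.7; python3 - <<'E'
from h import *
np.set_printoptions(precision=4,suppress=True)
T=lambda a:np.array(a)/4+[350-.375,160-.375]
print(onz("top",T([(186,298),(186,340)]),.051))
E
```

```text
n 2 dr [-0.1, 0.1, 0.1]
[[-3.01, 0.38, 0.05], [-3.02, 0.38, 0.04]]
from [ 0.3665 -0.187   0.1409] tool y yaw 1.83 z [-0.003 -0.002 -1.   ]
[[ 0.4992 -0.1371  0.051 ]
 [ 0.4578 -0.1373  0.051 ]]
```

Call:
{"method": "move_arm", "body": {"jaw": [180,180,180,180], "slide": [[-3.0,0.4,0],[-3.0,0.5,0],[0,0,0],[0,0,2]], "dr": [[0,0,0],[0,0,0],[0,0,0],[0,0,0]]}}

```text
time: 13.6
position: [0.3849, -0.2473, 0.123]
tool_rot: [2.179, 2.256, 0.002]
ft_force: [0.8, -0.1, 0.4]
grip_width: 0.325
```

```bash
python3 plan.py .376 -.247 .034 1.7
```

```text
n 2 dr [0.1, 0.1, 0.1]
[[0.04, -0.46, 4.45], [0.03, -0.46, 4.44]]
from [ 0.3849 -0.2473  0.123 ] tool y yaw 1.99 z [ 0.005 -0.003 -1.   ]
```

Call:
{"method": "move_arm", "body": {"jaw": [180,180,180], "slide": [[0,-0.7,2.0],[0,0,0],[0,0,0]], "dr": [[0,0,0],[0,0,0],[0,0,0]]}}

```text
time: 13.9
position: [0.3759, -0.2456, 0.1011]
tool_rot: [-2.181, -2.262, -0.001]
ft_force: [0.8, 0.1, 0.0]
grip_width: 0.292
```

Call:
{"method": "move_arm", "body": {"jaw": [180,180,180,180], "slide": [[0,0,2.2],[0,0,2.0],[0,0,1.5],[0,0,1.0]], "dr": [[0,0,0],[0,0,0],[0,0,0],[0,0,0]]}}

```text
time: 14.3
position: [0.3763, -0.2462, 0.0339]
tool_rot: [2.18, 2.261, 0.001]
ft_force: [0.5, -0.3, 0.8]
grip_width: 0.297
```

Call:
{"method": "move_arm", "body": {"jaw": [255,255,255,255], "slide": [[0,0,0],[0,0,0],[0,0,0],[0,0,0]], "dr": [[0,0,0],[0,0,0],[0,0,0],[0,0,0]], "force": 30}}

```text
time: 14.7
position: [0.3767, -0.2466, 0.0347]
tool_rot: [2.179, 2.259, 0.001]
ft_force: [2.0, -0.0, 1.0]
grip_width: 0.103
```

Call:
{"method": "move_arm", "body": {"jaw": [255,255,255,255,255], "slide": [[0,1.0,0],[0,1.5,0],[0,1.5,0],[0,1.5,0],[0,1.5,0]], "dr": [[0,0,0],[0,0,0],[0,0,0],[0,0,0],[0,0,0]]}}

```text
time: 15.2
position: [0.4453, -0.2437, 0.0346]
tool_rot: [-2.181, -2.26, 0.002]
ft_force: [-3.5, 1.5, 8.1]
grip_width: 0.103
```

Call:
{"method": "move_arm", "body": {"jaw": [255,255,255,255,255], "slide": [[0,1.5,0],[0,1.5,0],[0,1.5,0],[0,1.5,0],[0,1.0,0]], "dr": [[0,0,0],[0,0,0],[0,0,0],[0,0,0],[0,0,0]]}}

```text
time: 15.7
position: [0.5161, -0.2407, 0.0347]
tool_rot: [-2.18, -2.261, 0.001]
ft_force: [-3.6, 1.4, 7.9]
grip_width: 0.103
```

Call:
{"method": "move_arm", "body": {"jaw": [255,255,255], "slide": [[0,0.5,0],[0,0.3,0],[0,0,0]], "dr": [[0,0,0],[0,0,0],[0,0,0]]}}

```text
time: 16.0
position: [0.5242, -0.2403, 0.0347]
tool_rot: [2.18, 2.261, 0.001]
ft_force: [-1.4, 2.7, 5.0]
grip_width: 0.106
```

Call:
{"method": "move_arm", "body": {"jaw": [255,255,255], "slide": [[0,0.4,0],[0,0.2,0],[0,0,0]], "dr": [[0,0,0],[0,0,0],[0,0,0]]}}

```text
time: 16.3
position: [0.5298, -0.2401, 0.0347]
tool_rot: [2.181, 2.261, 0.0]
ft_force: [-2.3, 1.4, 5.7]
grip_width: 0.105
```

Call:
{"method": "move_arm", "body": {"jaw": [255,255,255], "slide": [[0,0.3,0],[0,0.2,0],[0,0,0]], "dr": [[0,0,0],[0,0,0],[0,0,0]]}}

```text
time: 16.6
position: [0.5347, -0.2399, 0.0347]
tool_rot: [-2.181, -2.261, -0.0]
ft_force: [-2.3, 1.8, 5.9]
grip_width: 0.103
```

Call:
{"method": "move_arm", "body": {"jaw": [255,255,255], "slide": [[0,0.2,0],[0,0.2,0],[0,0,0]], "dr": [[0,0,0],[0,0,0],[0,0,0]]}}

```text
time: 16.9
position: [0.5349, -0.2399, 0.0346]
tool_rot: [-2.177, -2.256, 0.008]
ft_force: [-11.0, 3.4, 14.9]
grip_width: 0.1
```

It's at the home stop: x stays at 0.535 and the force rose to 11 N. Releasing.

Call:
{"method": "move_arm", "body": {"jaw": [185,180,180,180,180], "slide": [[0,-0.1,0],[0,0,0],[0,0,0],[0,0,-2],[0,0,-4]], "dr": [[0,0,0],[0,0,0],[0,0,0],[0,0,0],[0,0,0]]}}

```text
time: 17.4
position: [0.5348, -0.2395, 0.0908]
tool_rot: [-2.177, -2.256, 0.003]
ft_force: [1.0, -0.2, -0.3]
grip_width: 0.287
```

Call:
{"method": "move_arm", "body": {"jaw": [180,180,180,180,180], "slide": [[0,0,-4],[0,-3,-3],[0,-4,-2],[0,-2,0],[0,0,0]], "dr": [[0,0,0],[0,0,0],[0,0,0],[0,0,0],[0,0,0]]}}

```text
time: 17.9
position: [0.4453, -0.2449, 0.1844]
tool_rot: [2.184, 2.256, -0.003]
ft_force: [-0.2, 0.2, -1.1]
grip_width: 0.294
```

```bash
python3 - <<'E'
from h import *
np.set_printoptions(precision=4,suppress=True)
s=get_state();print(s["position"],s["ft_force"],s["grip_width"])
im,d=get_image("side");cv2.imwrite("pics/s13.png",cv2.resize(im[110:270,240:450,::-1],None,fx=3.6,fy=3.6))
for q in("jar","cup","spice_jar","board_front"):
    for r in regions_of("side",q)[:1]:
        P=cloud("side",r["mask"],d);print(q,r["score"],np.median(P,0),np.percentile(P,97,axis=0))
im,d=get_image("top");cv2.imwrite("pics/t13.png",cv2.resize(im[160:290,270:470,::-1],None,fx=4,fy=4))
E
```

```text
[ 0.4453 -0.2449  0.1844] [-0.2014  0.2205 -1.1102] 0.2935581831280572
jar 0.72 [ 0.7035 -0.1322  0.1395] [ 0.7494 -0.1115  0.1688]
cup 0.83 [ 0.7163 -0.295   0.1549] [ 0.7614 -0.2775  0.1861]
spice_jar 0.84 [0.6375 0.0118 0.0709] [0.6654 0.0237 0.1106]
board_front 0.72 [0.625  0.215  0.0325] [0.7299 0.3325 0.0367]
```

View pics/s13.png

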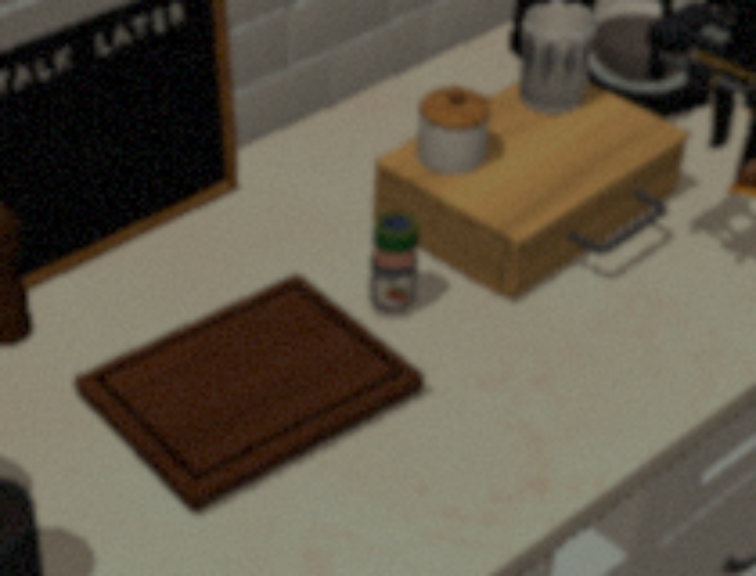

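View pics/t13.png

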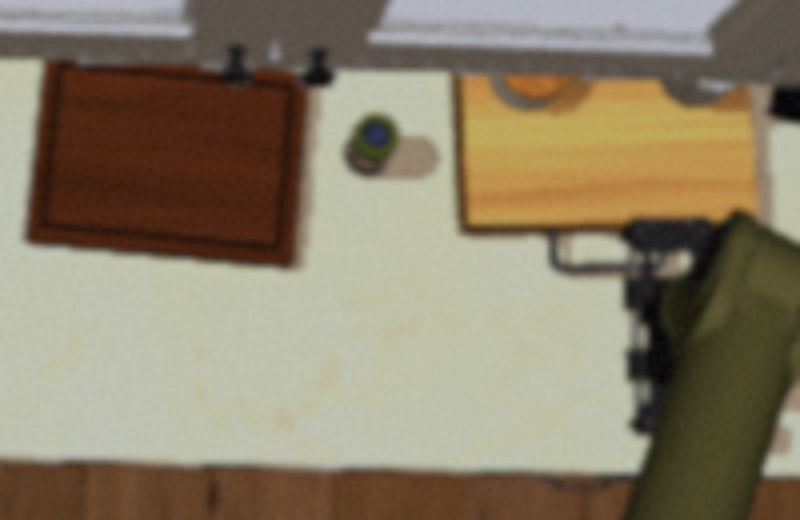

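The drawer is flush with the unit in both views, the board is flat, and the jars and cup are where they stood. The gripper touches nothing. Handing in.

```bash
python3 -c "
from bench import *
print(close_job())"
```

```text
the job is handed in; nothing more can be done
None
```

The job is handed in, at about 18 s of the 72 s allowed; the hand-in reports no verdict. I pulled the drawer open about 15 cm by its bar and slid the wooden wedge straight out. I then laid it in the front compartment, released it only once it was resting on the floor, and pushed the drawer back to its stop.

My last checks:
- **Drawer:** it sits flush with the unit in both camera views. At the stop the bar no longer moved and the push force rose to 11 N. It went about 7 mm further in than where I first gripped it, so it must have started slightly ajar.
- **Wedge:** measured after I let go and before shutting the drawer, it lay flat within about 3 mm of the middle of the compartment. I could not see it once the drawer was shut.
- **Board:** its top read an even 30 mm (top camera) and 33 mm (side camera) after the wedge came out; 30 mm means flat on its feet. Its visible corner did not noticeably shift.
- **Jar, cup, spice jar:** each measured within about 3 mm of its starting position.

One estimate disagreed. A first plane fit of the board from the top camera came out tilted by 0.1 rad, probably because the patch I used took in other objects. Measuring only the board's own area showed it level in both cameras.

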